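Gauge a caster socket with a spring bore gauge

ROBOT

A 6-joint arm with a two-finger parallel gripper is mounted at the origin on the work surface. World frame = base frame: x ahead of the robot, y to its left, z up, the work surface at z = 0. Lengths are in m, angles in rad, forces in N, time in s.
With the tool pointing down it reaches from about 0.35 to 0.975 m from the base axis. Payload 4.9 kg.
Tool frame: the origin (TCP) lies at the very end of the fingers, on their centre line; the grasp point (between the pads) lies 19 mm behind it; x points along the fingers, y is the direction in which the jaws open and shut, and the axes are right-handed (so a half turn about x gives the same grasp; the last joint's range is limited). The gripper opens to 85 mm and grips with 20 to 120 N. Pads are 22 mm wide; open, the fingers measure 114 mm over their backs; the gripper's body (76 mm by 85 mm) begins 54 mm behind the grasp point. The pads swing forward as they close: fully open they stand 13 mm farther back than shut.
Start: joints at [-1.248, 0.053, 1.613, -0, 1.476, -0.119], TCP at [0.267, -0.565, 0.231] pointing down, gripper open.
Joint ranges: [-3.01, 3.01], [-1.01, 2.22], [0.06, 2.58], [-1.02, 4.17], [0.09, 2.62], [-3.14, 3.14]. Speed limits (rad/s): [2.57, 2.57, 3.14, 3.14, 3.14, 3.14].

INTERFACE

Orientations are given as a rotation vector (axis times angle).
In Python, from station import ctrl gives the robot as it stands. The module is installed in compiled form; this text tells all that it offers.
- The arm moves only by the shell command python3 -m handwheel 'ROWS' [FORCE]. ROWS is JSON, one flat list of numbers, 7 for each row, row after row: the opening, from 0 (shut) to 1 (fully open), then the shift along the tool's x, y, z in m, then the turn, a rotation vector about the tool's x, y, z in degrees. A call has 1 to 12 rows; each row is the pose to reach, as a shift and turn from the pose commanded when the call began, along the tool's axes at that moment; what a row does not reach only later rows make up. A row lasts 1/12 s, in which the tool goes at most 41.7 mm and 7.16 degrees, less where a joint would pass 70% of its speed; a pose out of reach is approached as far as the arm can. A call with a gripper value outside its range is refused whole. The fingers move at their own pace and stop on an object; FORCE is the grip in N (left out, the last holds). Time passes only in rows, so rows that repeat a pose let the fingers close. It gives the time, the measured TCP pose, the force and the opening at its end, in the units of the state.
- ctrl.get_obs(): the state, without advancing time (a new reading comes with each control period).
- ctrl.get_image(name): name is "scene" or "side" or "wrist"; returns (picture, depth): 420x560x3 uint8, blue, green, red; 420x560 float32, m along the optical axis (not along the pixel's ray), 0 where there is no reading.
- ctrl.camera_params(name): a dict with "fov_y" (degrees; the focal length in pixels is half the picture's height over the tangent of half this angle, whatever the lens; pixels are square), "cx", "cy" (the principal point, pixels), "R" (3x3) and "t" (3): a world point X has camera coordinates R X + t; the wrist camera has in their place "hand_eye" (4x4, takes a point from camera to tool coordinates, whose origin is the TCP and whose axes are the tool frame's). Camera axes: x right, y down, z forward; pixel columns grow to the right and rows downward; lengths in m; the calibration is good to about 2 mm. A picture is of the moment at which its call begins: read the wrist's pose just before it. camera_params takes no time and is no camera call.
- ctrl.finish_job(): hands the job in, once; it reports no verdict.
The state is a dict: "t": time; "q": joint angles; "dq": joint speeds; "effort": joint torques, N m; "tool_pos": TCP position; "tool_rot": TCP orientation; "contact_force": force on the tool from outside, world axes, zero at the start; "wrist_torque": the same for the moment, N m; "opening": finger opening in m.
Only numpy, scipy, OpenCV 4.12 (cv2) and the standard library are available. Lean on these libraries where they do the work, as an engineer would, in place of code of your own. Each camera call takes 0.05 s, during which the arm holds its last target.

TASK

Measure the inside width of the blue square caster socket with the spring bore gauge: lift the gauge by its red knob out of the wooden block, feel it gently, still locked, into the socket until its yellow plate sits on the rim, turn the knob counter-clockwise to loosen it so that both plungers spring out and reach the walls, and tighten the knob again while the gauge is still seated. Then draw it straight out and stand it back upright in its wooden block, plate down on the block, still locked at the measured width, and let go. Never force the gauge against the socket (a push of 35 N spoils it), keep it upright, and leave the other things where they are.

Things in the scene. Friction and masses are not known exactly. Their poses are not given: they have to be found in the camera images.
- gauge: spring bore gauge, 0.33 kg, upright, head down. Origin: centre of the head's underside; z up. Steel head 28 mm (x) by 38 mm (y), 40 mm tall, square-edged; yellow stop plate, 64 mm diameter, at z = 40 to 46 mm; 14 mm stem to z = 87; red knob at z = 88 to 122. Two round-tipped brass plungers in the head's +x and -x faces at z = 14
- knob_grip (a point): on the axis of the red knob, 110 mm above the gauge's underside, 12 mm below the knob's top. The knob is a bar 34 mm long (this point's x), 14 mm thick (its y), 34 mm tall; the axes turn with the knob and agree with the gauge's when the lock reads 0
- lock (a joint): angle of the knob on the gauge (rad): 0 = tight stop (locked), growing counter-clockwise from above to 1.4 (loose stop). Plungers are clamped below 0.2, free above 0.7. Turning takes 0.09 N m, 0.15 near tight; beyond the stop the twist goes into the head and socket. In the air the whole gauge turns with the knob, the socket holds its head (play 0.07 rad each way)
- plunger (a joint): how far each plunger is out (m): 0 = in (29 mm over the tips), 0.0055 to 0.006 on both walls of the 40 mm bore, 0.008 fully out; takes 0.5 s to spring out. Geared: both stand out equally. Loose, a spring drives each with 3 N; off centre one tip meets its wall first, stops both short and pushes the gauge with up to 6 N along its x, until it is shifted away to the middle of the bore
- socket: fixed caster socket: upright blue square tube on a 110 x 110 x 8 mm plate; tube 50 x 50 mm outside, walls 5 mm, bore 40 x 40 mm, no chamfer, open down to the plate, rim 80 mm above the bench. Origin: centre of the plate's underside; x, y normal to the walls. Welded by hand: the tube stands up to 4 mm off the plate's middle along x and along y, which this pose does not show
- socket_mouth (a point): point over the middle of the plate at the height of the tube's rim, 80 mm above the bench, axes as socket; the true middle of the bore is within 4 mm of it along x and along y. Seated, the gauge's origin is 40 mm below this height. The head's 38 mm side has 1 mm play each side in the bore, its 28 mm side 6 mm; either pair of walls may be measured
- holder: fixed light wooden block, 90 x 90 mm, 62 mm tall, with a roomy rectangular pocket 50 mm (along its x) by 46 mm (along its y), 46 mm deep. Origin: centre of the underside
- holder_mouth (a point): centre of the pocket at the top of the wooden block, axes as the block. When the gauge stands in it, the stop plate lies on the block's top and the gauge's origin is 40 mm below this point; its x is along the block's x (either way round)
- caster: new swivel caster, black 72 mm wheel up, standing on its 90 x 70 mm steel plate, about 102 mm high; bystander
- plug: black plastic end plug, 50 x 50 mm cap, 30 mm high, lying cap down; bystander
- offcut: blue square tube off-cut, 50 x 50 x 120 mm, lying; bystander
- jar: amber jar with steel lid, 70 mm wide, 100 mm high; bystander
- tin: metal tin, 80 mm wide, 110 mm high; bystander
- mallet: hammer lying down; bystander
- screwdriver: screwdriver lying down; bystander
- sander: cork sanding block 100 x 60 x 35 mm; bystander
Not all that is in view belongs to the job. Of the things that look like the gauge, the largest one is meant.

How it is judged:
On the way, in this order (a step that is already met when the one before it is completed fails the run):
1. the gauge, still locked with its plungers in, is seated in the socket with its stop plate on the rim (z of gauge in the frame of socket_mouth between -0.044 and -0.037 m and horizontal distance between gauge and socket_mouth below 0.013 m and angle between gauge's own z axis and vertical below 0.08 rad and value of joint plunger below 0.002 m and value of joint lock below 0.3 rad), for 0.2 s.
2. the knob is loosened (over 0.6 rad) and the plungers have sprung out to the walls (4.8 to 6.8 mm each) with the gauge seated (z of gauge in the frame of socket_mouth between -0.044 and -0.037 m and horizontal distance between gauge and socket_mouth below 0.013 m and angle between gauge's own z axis and vertical below 0.08 rad and value of joint plunger between 0.0048 and 0.0068 m and value of joint lock above 0.6 rad), for 0.2 s.
3. the knob is tight again (under 0.2 rad) with the gauge still seated and the plungers at the walls (z of gauge in the frame of socket_mouth between -0.044 and -0.037 m and horizontal distance between gauge and socket_mouth below 0.013 m and angle between gauge's own z axis and vertical below 0.08 rad and value of joint plunger between 0.0048 and 0.0068 m and value of joint lock below 0.2 rad), for 0.2 s.
At the end, for the whole second after the job is handed in: the gauge stands upright (within 0.08 rad) and at rest in the wooden block, its stop plate on the block's top (origin 37 to 44 mm below the pocket's mouth, within 9 mm of its centre sideways), still locked (knob under 0.2 rad) with each plunger 4.8 to 6.8 mm out (z of gauge in the frame of holder_mouth between -0.044 and -0.037 m and horizontal distance between gauge and holder_mouth below 0.009 m and angle between gauge's own z axis and vertical below 0.08 rad and value of joint plunger between 0.0048 and 0.0068 m and value of joint lock below 0.2 rad and linear speed of gauge below 0.02 m/s); the robot touches nothing.
It fails at once if the gauge is forced against the socket with more than 35 N (contact force between gauge and socket above 35 N).
It fails at once if the gauge tips over more than 0.5 rad (angle between gauge's own z axis and vertical above 0.5 rad).
It fails at once if another thing on the bench is moved more than 25 mm (distance of any of caster, plug, offcut, jar, tin, mallet, screwdriver, sander from where it was at the start of the episode above 0.025 m).
It also fails if it takes over 72 s, if anything falls off the work surface, if the arm or the gripper's body presses on something with over 40 N, if the wrist force passes 120 N, or if a joint passes its speed limit or range.

## Working session

There is one attempt and no reset: what is moved stays moved. The work goes in short steps, Python scripts to look and compute and a shell command to move; the robot and the scene stay as the last step left them, time stands still between calls to the robot, and variables do not carry over. Pictures are saved under pics/ and viewed, and the job is handed in when it is done.

```bash
mkdir -p pics
python3 - <<'E'
from station import ctrl
import cv2, numpy as np
for n in ["scene","side","wrist"]:
    im,d=ctrl.get_image(n); cv2.imwrite(f"pics/{n}0.png",im); np.save(f"pics/{n}0.npy",d)
    p=ctrl.camera_params(n); print(n,{k:np.round(v,4).tolist() for k,v in p.items()})
o=ctrl.get_obs(); print({k:np.round(v,3).tolist() for k,v in o.items()})
E
```

```text
scene {'fov_y': 54.6891, 'cx': 278.8032, 'cy': 222.5455, 'R': [[0.8996, 0.4368, -0.003], [0.3691, -0.7639, -0.5293], [-0.2335, 0.475, -0.8484]], 't': [-0.5292, -0.1738, 1.1113]}
side {'fov_y': 52.7524, 'cx': 270.448, 'cy': 206.5228, 'R': [[-0.8478, -0.53, -0.0186], [-0.404, 0.6683, -0.6246], [0.3435, -0.522, -0.7807]], 't': [0.487, 0.3171, 1.0542]}
wrist {'fov_y': 63.4438, 'cx': 275.9197, 'cy': 207.0551, 'hand_eye': [[-0.0, -0.2944, 0.9557, -0.142], [1.0, 0.0006, 0.0002, 0.0005], [-0.0007, 0.9557, 0.2944, -0.0741], [0.0, 0.0, 0.0, 1.0]]}
{'t': 0.15, 'q': [-1.248, 0.053, 1.614, -0.0, 1.476, -0.119], 'dq': [0.001, -0.001, -0.003, 0.0, 0.0, 0.0], 'effort': [0.001, -39.424, -37.072, -0.0, 0.005, 0.0], 'tool_pos': [0.267, -0.565, 0.23], 'tool_rot': [1.977, 0.446, -1.977], 'contact_force': [0.569, 0.059, -0.228], 'wrist_torque': [-0.005, -0.029, -0.013], 'opening': 0.086}
```

View pics/scene0.png

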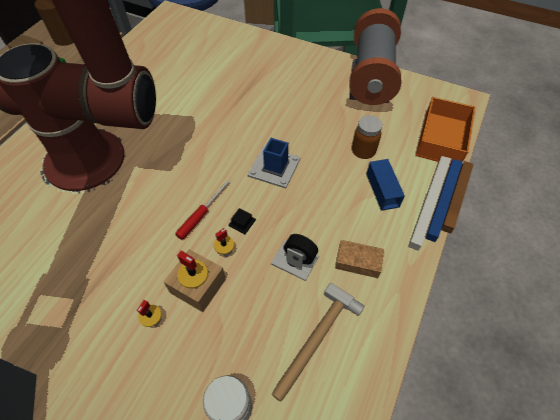

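View pics/side0.png

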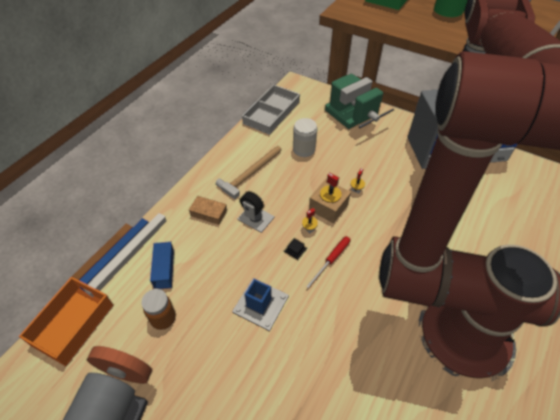

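View pics/wrist0.png

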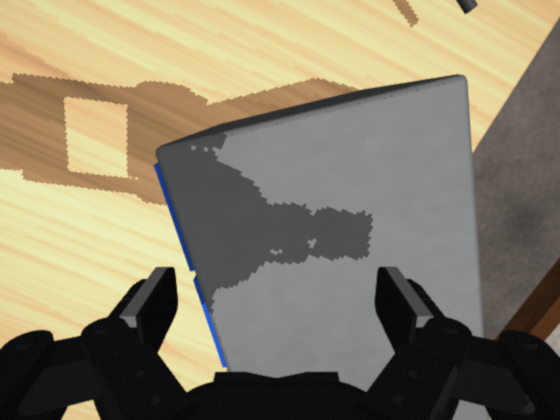

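The candidates in the scene view are gauge-like things at (190,268) in the wooden block, (224,243) and (149,314). The one in the block looks largest. I'll confirm with crops and measure.

```bash
cat > h.py <<'E'
from station import ctrl
import cv2, numpy as np
from scipy.spatial.transform import Rotation as Ro
def cam(n,im_shape=(420,560)):
    p=ctrl.camera_params(n); f=210/np.tan(np.radians(p['fov_y'])/2)
    if n=='wrist':
        return p,f
    return p,f
def pose(o=None):
    o=o or ctrl.get_obs(); T=np.eye(4); T[:3,:3]=Ro.from_rotvec(o['tool_rot']).as_matrix(); T[:3,3]=o['tool_pos']; return T
def cloud(n,d,T=None):
    p,f=cam(n); v,u=np.mgrid[0:420,0:560]
    P=np.stack([(u-p['cx'])/f*d,(v-p['cy'])/f*d,d],-1)
    if n=='wrist':
        M=T@np.array(p['hand_eye']); W=P@M[:3,:3].T+M[:3,3]
    else:
        R=np.array(p['R']);W=(P-np.array(p['t']))@R
    W[d<=0]=np.nan
    return W
def proj(n,X,T=None):
    p,f=cam(n); X=np.atleast_2d(X)
    if n=='wrist':
        M=np.linalg.inv(T@np.array(p['hand_eye'])); c=X@M[:3,:3].T+M[:3,3]
    else: c=X@np.array(p['R']).T+np.array(p['t'])
    return np.c_[c[:,0]/c[:,2]*f+p['cx'],c[:,1]/c[:,2]*f+p['cy']]
E
python3 - <<'E'
from h import *
a=cv2.imread('pics/scene0.png');b=cv2.imread('pics/side0.png')
c1=cv2.resize(a[120:340,120:320],None,fx=2,fy=2.7/1.35,interpolation=2); c2=cv2.resize(b[160:340,220:380],None,fx=2.4,fy=2.44,interpolation=2)
h=max(c1.shape[0],c2.shape[0]); o=np.zeros((h,c1.shape[1]+c2.shape[1],3),np.uint8); o[:c1.shape[0],:c1.shape[1]]=c1;o[:c2.shape[0],c1.shape[1]:]=c2
cv2.imwrite('pics/crop0.png',o); print(o.shape)
for n in('scene','side'):
    d=np.load(f'pics/{n}0.npy'); W=cloud(n,d)
    print(n,np.nanmin(d),np.nanmax(d))
    im=cv2.imread(f'pics/{n}0.png')
    pts={'scene':[(190,258),(193,270),(198,285),(276,143),(276,165),(262,170),(224,243),(150,318),(240,220),(300,250),(230,398),(100,200)],'side':[(333,181),(331,192),(328,208),(258,290),(268,312),(250,310),(400,100)]}[n]
    for u,v in pts: print((u,v),np.round(W[v,u],3))
E
```

```text
(440, 784, 3)
scene 0.0 2.8807473
(190, 258) [ 0.486 -0.183  0.144]
(193, 270) [ 0.482 -0.185  0.091]
(198, 285) [ 0.501 -0.202  0.069]
(276, 143) [0.474 0.22  0.071]
(276, 165) [0.495 0.177 0.041]
(262, 170) [0.458 0.167 0.012]
(224, 243) [ 0.491 -0.083  0.046]
(150, 318) [ 0.437 -0.298  0.034]
(240, 220) [ 0.487 -0.004  0.029]
(300, 250) [ 0.661 -0.045  0.088]
(230, 398) [ 0.675 -0.366  0.11 ]
(100, 200) [ 0.126 -0.093  0.002]
side 0.0 3.7666233
(333, 181) [ 0.471 -0.175  0.132]
(331, 192) [ 0.473 -0.176  0.082]
(328, 208) [ 0.46  -0.136  0.058]
(258, 290) [0.497 0.183 0.034]
(268, 312) [0.449 0.212 0.009]
(250, 310) [0.492 0.231 0.007]
(400, 100) [ 0.642 -1.527 -0.538]
```

View pics/crop0.png

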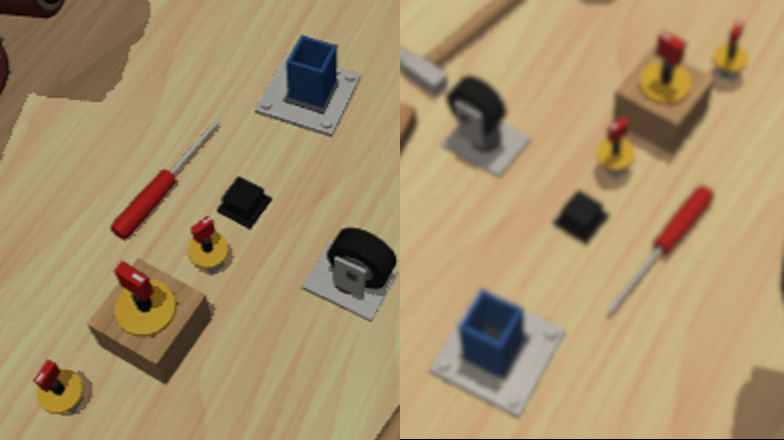

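The crops confirm that the one in the block is the largest, so I'll reach for that one. Next I'll work out knob/block yaw and the move to a wrist look.

Run:
```python
from h import *
d=np.load('pics/scene0.npy'); W=cloud('scene',d); im=cv2.imread('pics/scene0.png').astype(int)
red=(im[...,2]>120)&(im[...,1]<50)&(W[...,2]>.1)&(abs(W[...,0]-.48)<.05)&(abs(W[...,1]+.18)<.05)
P=W[red&(W[...,2]>.135)];print(len(P),P.mean(0)); print(cv2.minAreaRect(P[:,:2].astype(np.float32)*1000))
top=(abs(W[...,2]-.068)<.006)&(abs(W[...,0]-.48)<.08)&(abs(W[...,1]+.18)<.08)
print(cv2.minAreaRect(W[top][:,:2].astype(np.float32)*1000))
pl=(abs(W[...,2]-.012)<.006)&(abs(W[...,0]-.48)<.1)&(abs(W[...,1]-.19)<.1)
print(cv2.minAreaRect(W[pl][:,:2].astype(np.float32)*1000))
T=pose();print(np.round(T,3)); R=T[:3,:3]
print(np.round(R.T@(np.array([.48,-.18,.24])-T[:3,3]),4))
```

```text
73 [ 0.47318033 -0.18453569  0.14387387]
((474.93243408203125, -184.0087890625), (13.670527458190918, 29.23590660095215), 82.14913940429688)
((475.2989501953125, -184.40863037109375), (90.05316925048828, 90.67823028564453), 86.12295532226562)
((459.4070129394531, 174.54428100585938), (155.38232421875, 150.2613067626953), 7.266017913818359)
[[-0.001  0.428 -0.904  0.267]
 [ 0.002 -0.904 -0.428 -0.565]
 [-1.    -0.002 -0.     0.23 ]
 [ 0.     0.     0.     1.   ]]
[-0.0092 -0.2566 -0.3569]
```

```bash
python3 -m handwheel '[1,-0.005,-0.02,-0.03,5,0,0, 1,-0.01,-0.045,-0.06,10,0,0, 1,-0.01,-0.07,-0.095,15,0,0, 1,-0.01,-0.095,-0.13,20,0,0, 1,-0.01,-0.12,-0.165,25,0,0, 1,-0.01,-0.145,-0.2,31,0,0, 1,-0.01,-0.17,-0.235,31,0,0, 1,-0.01,-0.195,-0.27,31,0,0, 1,-0.01,-0.22,-0.305,31,0,0, 1,-0.01,-0.24,-0.33,31,0,0, 1,-0.01,-0.255,-0.351,31,0,0, 1,-0.01,-0.255,-0.351,31,0,0]' 40
python3 - <<'E'
from h import *
T=pose(); im,d=ctrl.get_image('wrist'); cv2.imwrite('pics/w1.png',im); np.savez('pics/w1.npz',d=d,T=T)
print(np.round(T,3))
W=cloud('wrist',d,T); i=im.astype(int)
print(np.unique(np.round(W[...,2][~np.isnan(W[...,2])],2),return_counts=True))
red=(i[...,2]>90)&(i[...,1]<60)&(W[...,2]>.13)&(abs(W[...,0]-.48)<.05)&(abs(W[...,1]+.18)<.05)
P=W[red];print(len(P),P.mean(0),P[:,2].max())
P=P[P[:,2]>P[:,2].max()-.008]; print(cv2.minAreaRect(P[:,:2].astype(np.float32)*1000))
E
```

```text
t: 1.15
tool_pos: [0.4769, -0.1802, 0.241]
tool_rot: [-2.173, 0.1, 2.172]
contact_force: [1.0, -0.5, 0.6]
opening: 0.0855
[[ 0.    -0.093 -0.996  0.477]
 [ 0.002 -0.996  0.093 -0.18 ]
 [-1.    -0.002 -0.     0.241]
 [ 0.     0.     0.     1.   ]]
(array([0.  , 0.01, 0.02, 0.03, 0.04, 0.05, 0.06, 0.07, 0.08, 0.09, 0.1 ,
       0.11, 0.12, 0.13, 0.14, 0.15, 0.25, 0.26, 0.27, 0.28, 0.29, 0.3 ,
       0.31, 0.32, 0.33, 0.34]), array([167372,   3771,   2272,   4184,    469,    432,   5154,   3279,
          854,   1371,    195,     15,     40,     53,    833,     13,
           66,   1186,   1773,   2152,   1782,   4572,  12709,  12629,
         7040,     39]))
571 [ 0.4752334  -0.18297026  0.14370327] 0.2607515646795494
((491.3883361816406, -132.89605712890625), (0.12633851170539856, 0.0), 95.82282257080078)
```

View pics/w1.png

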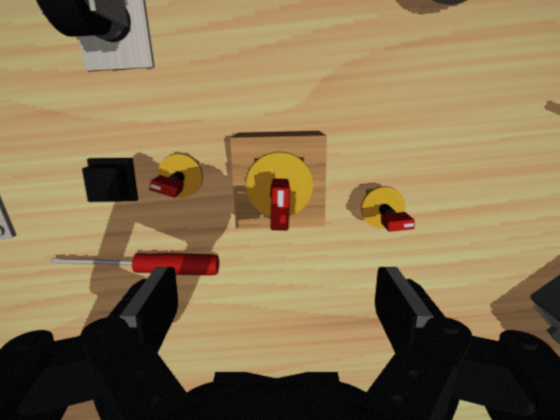

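The view shows the block at (278,180), the knob at (281,205) with its bar vertical in the picture, and small gauges at (180,178) and (385,210).

Run:
```python
from h import *
z=np.load('pics/w1.npz');d=z['d'];T=z['T'];im=cv2.imread('pics/w1.png').astype(int);W=cloud('wrist',d,T)
red=(abs(W[...,2]-.143)<.008)&(abs(W[...,0]-.48)<.04)&(abs(W[...,1]+.18)<.04)
P=W[red]; print(len(P),P.mean(0),np.percentile(P[:,2],[5,50,95])); print('knob',cv2.minAreaRect(P[:,:2].astype(np.float32)*1000))
yel=(i:=im)[...,2]>130; yel&=(i[...,1]>90)&(i[...,0]<60)&(abs(W[...,2]-.068)<.01)
P=W[yel];print('plate z',np.percentile(P[:,2],[5,50,95])); print(cv2.minEnclosingCircle(P[:,:2].astype(np.float32)*1000))
bl=(abs(W[...,2]-.062)<.004)&(abs(W[...,0]-.48)<.08)&(abs(W[...,1]+.18)<.08)
bl|=yel&bl
P=W[bl]; print('block',cv2.minAreaRect(P[:,:2].astype(np.float32)*1000))
print('table',np.nanmedian(W[(abs(W[...,2])<.01)][:,2]))
print('yaw toolz',np.degrees(np.arctan2(T[1,2],T[0,2])),ctrl.get_obs()['q'])
```

```text
846 [ 0.47678909 -0.18307893  0.14305134] [0.14115323 0.14329369 0.14450523]
knob ((475.552490234375, -183.02676391601562), (13.950031280517578, 33.98462677001953), 82.88037109375)
plate z [0.06430588 0.06746568 0.06865624]
((458.2463684082031, -216.74851989746094), 69.72209930419922)
block ((475.67523193359375, -182.93040466308594), (90.30150604248047, 90.72886657714844), 86.03067779541016)
table -0.0003938520486334307
yaw toolz 174.64517273368534 [-5.11632831e-01 -2.33125084e-01  1.86437935e+00  4.35237243e-05
  1.51086044e+00  1.15402067e+00]
```

```bash
python3 -m handwheel '[0.5,0.03,0.003,0.001,1.8,0,0, 0.5,0.06,0.003,0.001,1.8,0,0, 0.5,0.09,0.003,0.001,1.8,0,0, 0.5,0.115,0.003,0.001,1.8,0,0, 0.5,0.128,0.003,0.001,1.8,0,0, 0.5,0.128,0.003,0.001,1.8,0,0, 0.5,0.128,0.003,0.001,1.8,0,0]' 60
python3 -m handwheel '[0,0,0,0,0,0,0, 0,0,0,0,0,0,0, 0,0,0,0,0,0,0, 0,0,0,0,0,0,0, 0,0,0,0,0,0,0, 0,0,0,0,0,0,0]' 60
python3 - <<'E'
from h import *
T=pose(); im,d=ctrl.get_image('wrist'); cv2.imwrite('pics/w2.png',im); np.savez('pics/w2.npz',d=d,T=T)
print(np.round(T,4)); o=ctrl.get_obs(); print(o['contact_force'],o['wrist_torque'],o['opening'])
E
```

```text
t: 1.78
tool_pos: [0.4739, -0.1878, 0.1133]
tool_rot: [-2.152, 0.142, 2.154]
contact_force: [-0.3, -0.6, 0.5]
opening: 0.0427
t: 2.28
tool_pos: [0.4752, -0.1871, 0.1147]
tool_rot: [-2.157, 0.14, 2.151]
contact_force: [0.6, 3.9, 6.2]
opening: 0.0131
[[ 2.500e-03 -1.300e-01 -9.915e-01  4.752e-01]
 [-0.000e+00 -9.915e-01  1.300e-01 -1.871e-01]
 [-1.000e+00 -3.000e-04 -2.500e-03  1.147e-01]
 [ 0.000e+00  0.000e+00  0.000e+00  1.000e+00]]
[0.71600746 5.31284304 6.06972266] [ 0.87997621 -0.16292725  0.08918152] 0.013189007911675835
```

View pics/w2.png

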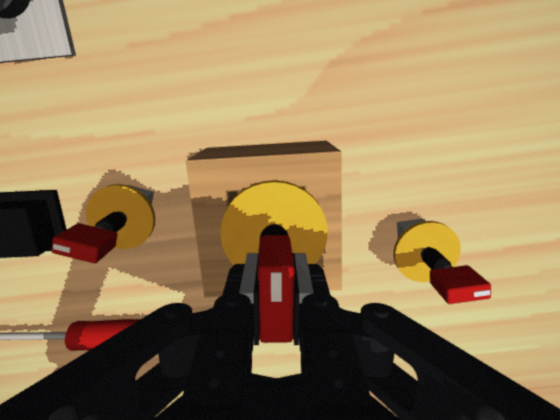

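```bash
python3 -m handwheel '[0,-0.01,0,0,0,0,0, 0,-0.03,0,0,0,0,0, 0,-0.055,0,0,0,0,0, 0,-0.08,0,0,0,0,0, 0,-0.1,0,0,0,0,0, 0,-0.115,0,0,0,0,0, 0,-0.12,0,0,0,0,0, 0,-0.12,0,0,0,0,0, 0,-0.12,0,0,0,0,0]' 60
python3 - <<'E'
from h import *
T=pose(); im,d=ctrl.get_image('wrist'); cv2.imwrite('pics/w3.png',im); np.savez('pics/w3.npz',d=d,T=T)
print(np.round(T,4)); o=ctrl.get_obs(); print(o['contact_force'],o['wrist_torque'],o['opening'])
im2,d2=ctrl.get_image('scene'); cv2.imwrite('pics/s3.png',im2); np.save('pics/s3.npy',d2)
cv2.imwrite('pics/s3c.png',cv2.resize(im2[100:320,120:340],None,fx=2.7,fy=2.7,interpolation=2))
# block pocket + socket rim from scene
W=cloud('scene',d2)
E
```

```text
t: 3.08
tool_pos: [0.4735, -0.1873, 0.2322]
tool_rot: [-2.152, 0.141, 2.156]
contact_force: [0.5, 0.5, -3.2]
opening: 0.0127
[[-1.800e-03 -1.306e-01 -9.914e-01  4.735e-01]
 [ 1.000e-04 -9.914e-01  1.306e-01 -1.873e-01]
 [-1.000e+00  2.000e-04  1.800e-03  2.322e-01]
 [ 0.000e+00  0.000e+00  0.000e+00  1.000e+00]]
[ 0.33378464  0.99035308 -2.23188234] [ 0.03843907  0.02223207 -0.02496694] 0.013077293015729284
```

View pics/w3.png

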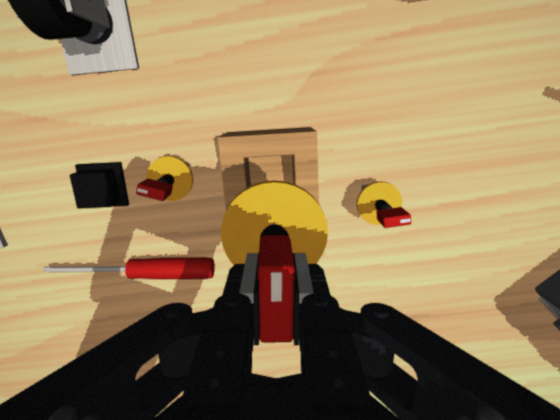

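View pics/s3c.png

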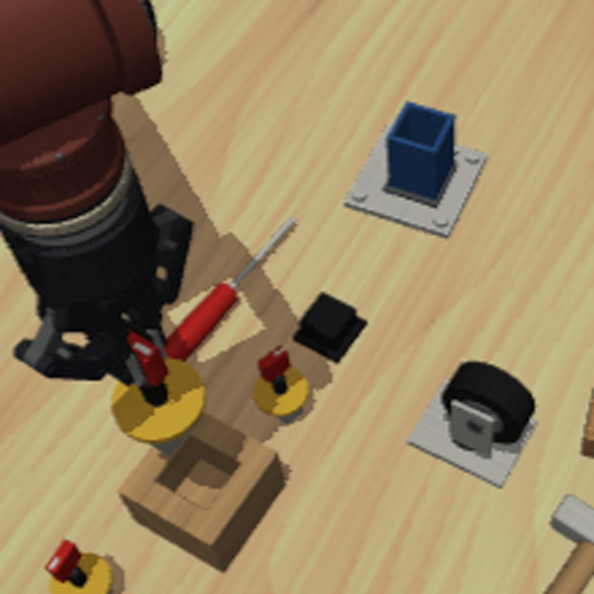

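```bash
cat >> h.py <<'E'
def ray_tool(pts,xpl):
    """wrist pixels -> tool-frame points on plane tool x = xpl"""
    p,f=cam('wrist'); M=np.array(p['hand_eye']); pts=np.asarray(pts,float)
    r=np.c_[(pts[:,0]-p['cx'])/f,(pts[:,1]-p['cy'])/f,np.ones(len(pts))]@M[:3,:3].T
    s=(xpl-M[0,3])/r[:,0]; return M[:3,3]+r*s[:,None]
def plate(im,d):
    from scipy.optimize import least_squares
    i=im.astype(int); W=cloud('wrist',d,np.eye(4))
    y=(i[...,2]>110)&(i[...,1]>80)&(i[...,0]<70)&(W[...,0]>.03)&(W[...,0]<.06)
    y=y.astype(np.uint8); y=cv2.morphologyEx(y,cv2.MORPH_OPEN,np.ones((3,3)))
    c=max(cv2.findContours(y,0,1)[0],key=cv2.contourArea)[:,0]
    h=np.median(W[y>0][:,0])
    P=ray_tool(c,.045)[:,1:]
    c0=np.array([0,0.])
    g=lambda q:np.hypot(*(P-q).T)-.032
    s=least_squares(g,[0,-.0],loss='cauchy',f_scale=.0005)
    return s.x,np.median(abs(g(s.x))),(abs(g(s.x))<.0007).sum(),len(P),h, W[y>0]
E
python3 - <<'E'
from h import *
z=np.load('pics/w3.npz');im=cv2.imread('pics/w3.png')
r=plate(im,z['d']);print(r[:5]); P=r[5]; A=np.c_[P[:,1:],np.ones(len(P))]; print('tilt slopes',np.linalg.lstsq(A,P[:,0],rcond=None)[0])
d=np.load('pics/s3.npy'); W=cloud('scene',d); i=cv2.imread('pics/s3.png').astype(int)
m=(W[...,2]>.073)&(W[...,2]<.095)&(abs(W[...,0]-.48)<.06)&(abs(W[...,1]-.2)<.06); P=W[m]; print(len(P),P.mean(0),cv2.minAreaRect(P[:,:2].astype(np.float32)*1000))
m=(W[...,2]>.004)&(W[...,2]<.013)&(abs(W[...,0]-.48)<.09)&(abs(W[...,1]-.2)<.09)&(np.ptp(i,axis=2)<30); P=W[m]; print(len(P),P.mean(0),cv2.minAreaRect(P[:,:2].astype(np.float32)*1000))
E
```

```text
(array([-1.77982673e-05,  1.70634280e-04]), np.float64(0.0010228253622410893), np.int64(135), 338, np.float64(0.04692253424574744))
tilt slopes [ 0.01502995 -0.0124678   0.04686294]
192 [0.48102429 0.19907347 0.07864192] ((480.8855895996094, 201.08029174804688), (50.977394104003906, 54.48448944091797), 4.191103458404541)
777 [0.48480593 0.18161083 0.00845153] ((477.2416076660156, 197.57102966308594), (109.64248657226562, 112.1560287475586), 3.9258153438568115)
```

```bash
python3 -m handwheel '[0,-0.01,-0.02,0.006,0,0,0, 0,-0.017,-0.055,0.018,0,0,0, 0,-0.017,-0.09,0.03,-2,0,0, 0,-0.017,-0.125,0.041,-4,0,0, 0,-0.017,-0.16,0.053,-6,0,0, 0,-0.017,-0.195,0.064,-8,0,0, 0,-0.017,-0.23,0.076,-10,0,0, 0,-0.017,-0.265,0.088,-11.5,0,0, 0,-0.017,-0.3,0.1,-11.5,0,0, 0,-0.017,-0.335,0.11,-11.5,0,0, 0,-0.017,-0.36,0.119,-11.5,0,0, 0,-0.017,-0.374,0.124,-11.5,0,0]' 60
python3 -m handwheel '[0,0,0,0,0,0,0, 0,0,0,0,0,0,0, 0,0,0,0,0,0,0]' 60
cat > rim.py <<'E'
from h import *
import sys
name=sys.argv[1]
o=ctrl.get_obs();T=pose(o); im,d=ctrl.get_image('wrist'); cv2.imwrite(f'pics/{name}.png',im); np.savez(f'pics/{name}.npz',d=d,T=T)
print('T',np.round(T,4).tolist(),'q',np.round(o['q'],3),'F',np.round(o['contact_force'],2),np.round(o['wrist_torque'],3),o['opening'])
W=cloud('wrist',d,T)
m=(W[...,2]>.074)&(W[...,2]<.09)&(abs(W[...,0]-.48)<.05)&(abs(W[...,1]-.2)<.05); P=W[m]; print('rim',len(P),np.median(P[:,2]),cv2.minAreaRect(P[:,:2].astype(np.float32)*1000))
m=(W[...,2]>.004)&(W[...,2]<.013)&(abs(W[...,0]-.48)<.075)&(abs(W[...,1]-.2)<.075)&(np.ptp(im.astype(int),axis=2)<30); P=W[m]; print('plate',len(P),cv2.minAreaRect(P[:,:2].astype(np.float32)*1000))
E
python3 rim.py w4
```

```text
t: 4.18
tool_pos: [0.3983, 0.2021, 0.2486]
tool_rot: [2.181, 0.08, -2.187]
contact_force: [0.4, -1.2, -2.1]
opening: 0.0129
t: 4.43
tool_pos: [0.3997, 0.1991, 0.2492]
tool_rot: [2.184, 0.075, -2.187]
contact_force: [0.0, 0.1, -2.4]
opening: 0.0134
T [[-0.0016, 0.0697, -0.9976, 0.3997], [-0.0012, -0.9976, -0.0697, 0.1991], [-1.0, 0.0011, 0.0017, 0.2492], [0.0, 0.0, 0.0, 1.0]] q [ 2.960e-01 -4.050e-01  1.985e+00 -1.000e-03  1.564e+00  1.797e+00] F [ 0.05  0.12 -2.4 ] [-0.    -0.045 -0.043] 0.013412562805352827
rim 1337 0.07942223918951047 ((481.82550048828125, 202.27651977539062), (49.669246673583984, 50.124725341796875), 3.9946401119232178)
plate 8490 ((478.17071533203125, 199.1172332763672), (108.67243957519531, 109.54013061523438), 4.042819499969482)
```

View pics/w4.png

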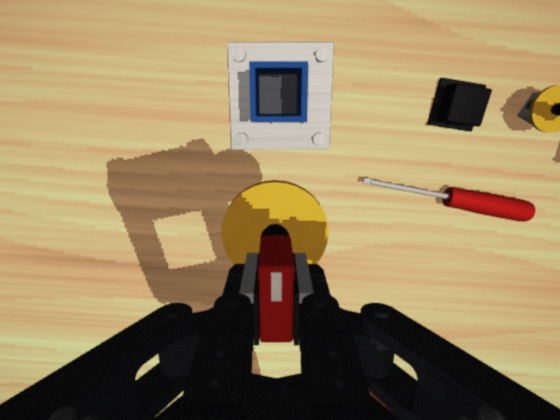

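Rim and plate are clear (tube at (278,92), held gauge's plate at (275,225)). I'll lower the gauge beside the socket so that stop plate and rim are at the same depth, for a relative measurement.

```bash
python3 -m handwheel '[0,0.015,0,0,0,0,0, 0,0.045,0,0,0,0,0, 0,0.075,0,0,0,0,0, 0,0.1,0,0,0,0,0, 0,0.115,0,0,0,0,0, 0,0.12,0,0,0,0,0, 0,0.12,0,0,0,0,0, 0,0.12,0,0,0,0,0, 0,0.12,0,0,0,0,0]' 60
python3 rim.py w5
```

```text
t: 5.23
tool_pos: [0.4014, 0.1997, 0.1322]
tool_rot: [2.19, 0.077, -2.183]
contact_force: [0.5, 0.5, -1.8]
opening: 0.0131
T [[0.0031, 0.0693, -0.9976, 0.4014], [0.0009, -0.9976, -0.0693, 0.1997], [-1.0, -0.0007, -0.0032, 0.1322], [0.0, 0.0, 0.0, 1.0]] q [ 0.296 -0.312  2.113 -0.     1.338  1.797] F [ 0.48  0.51 -1.78] [-0.025 -0.087 -0.04 ] 0.0131271336061542
rim 3701 0.079487125289635 ((468.3265075683594, 201.19400024414062), (77.88270568847656, 50.278419494628906), 4.106208801269531)
plate 16147 ((478.7254638671875, 199.16050720214844), (109.60662841796875, 109.83415985107422), 4.074423789978027)
```

View pics/w5.png

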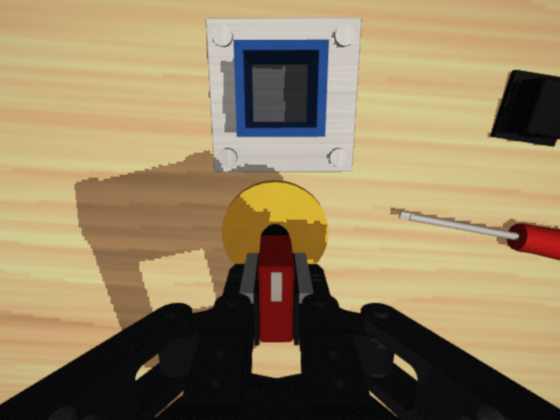

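```bash
cat > rel.py <<'E'
from h import *
import sys
from scipy.optimize import least_squares
n=sys.argv[1]; z=np.load(f'pics/{n}.npz');d=z['d'];T=z['T'];im=cv2.imread(f'pics/{n}.png').astype(int)
W=cloud('wrist',d,np.eye(4)); h=T[2,3]-.08
b=(im[...,0]>im[...,2]+25)&(abs(W[...,0]-h)<.007)
P=W[b]; xr=np.median(P[:,0])
c=np.argwhere(b)[:,::-1]; Q=ray_tool(c,xr)[:,1:]; r=cv2.minAreaRect(Q.astype(np.float32)*1000); print('rim tool yz mm',r,len(P),'x',xr,'expected',h)
# inner hole edges
y=(im[...,2]>90)&(im[...,1]>65)&(im[...,0]<60)&(W[...,0]>.03)&(W[...,0]<.06)
y=cv2.morphologyEx(y.astype(np.uint8),cv2.MORPH_OPEN,np.ones((3,3)))
xp=np.median(W[y>0][:,0])
c=max(cv2.findContours(y,0,1)[0],key=cv2.contourArea)[:,0]; c=c[c[:,1]<222]
Q=ray_tool(c,xp)[:,1:]
s=least_squares(lambda q:np.hypot(*(Q-q[:2]).T)-q[2],[0,0,.03],loss='soft_l1',f_scale=.0005)
s2=least_squares(lambda q:np.hypot(*(Q-q[:2]).T)-.032,[0,0],loss='soft_l1',f_scale=.0005)
print('plate c,r mm',s.x*1000,s2.x*1000,np.std(s2.fun),len(Q),'x',xp)
k=(im[...,2]>90)&(im[...,1]<50)&(im[...,0]<60)&(abs(W[...,0]+.031)<.012)
print('knob',cv2.minAreaRect(ray_tool(np.argwhere(k)[:,::-1],np.median(W[k][:,0]))[:,1:].astype(np.float32)*1000),np.median(W[k][:,0]))
E
python3 rel.py w5; python3 rel.py w4
```

```text
rim tool yz mm ((3.2249412536621094, -80.8426742553711), (49.23430252075195, 49.97037124633789), 89.95893096923828) 3444 x 0.05302474406633051 expected 0.05220360673291442
plate c,r mm [-0.22846694 -1.01716823 30.78787279] [-0.21111404  0.43867226] 0.00039280277004079354 127 x 0.04699110941516266
knob ((0.761591911315918, -0.17473983764648438), (32.46296691894531, 12.372379302978516), 89.96110534667969) -0.028925511170829026
rim tool yz mm ((2.3896121978759766, -82.81637573242188), (48.589866638183594, 49.85725402832031), 89.95966339111328) 1306 x 0.1696922785568202 expected 0.16923428001998225
plate c,r mm [-0.22877538 -1.25699363 30.55177436] [-0.24214784  0.47931335] 0.0005562844365072345 135 x 0.046974429911940674
knob ((0.8827199935913086, -0.1938018798828125), (32.45356369018555, 12.603767395019531), 89.97164916992188) -0.02895405456091662
```

```bash
python3 -m handwheel '[0,-0.03,0,0,0,0,0, 0,-0.06,0,0,0,0,0, 0,-0.06,0,0,0,0,0, 0,-0.06,0,0,0,0,0]' 60
for i in 1 2 3 4 5; do python3 -m handwheel '[0,0,0,0,0,0,0]' 60; done; python3 rim.py w6; python3 rel.py w6
```

```text
t: 5.62
tool_pos: [0.4021, 0.2003, 0.1941]
tool_rot: [2.195, 0.079, -2.179]
contact_force: [-0.2, -0.6, -3.5]
opening: 0.0129
t: 5.7
tool_pos: [0.4001, 0.1997, 0.1906]
tool_rot: [2.187, 0.077, -2.185]
contact_force: [0.2, -0.5, -3.1]
opening: 0.013
t: 5.78
tool_pos: [0.3993, 0.1995, 0.1891]
tool_rot: [2.183, 0.076, -2.188]
contact_force: [-0.5, 0.3, -3.0]
opening: 0.0133
t: 5.87
tool_pos: [0.3991, 0.1994, 0.1887]
tool_rot: [2.183, 0.076, -2.188]
contact_force: [0.5, -0.4, -2.5]
opening: 0.0131
t: 5.95
tool_pos: [0.3993, 0.1995, 0.1889]
tool_rot: [2.183, 0.076, -2.188]
contact_force: [0.1, 0.3, -2.7]
opening: 0.0129
t: 6.03
tool_pos: [0.3995, 0.1996, 0.1893]
tool_rot: [2.184, 0.076, -2.187]
contact_force: [0.2, -0.2, -2.3]
opening: 0.013
T [[-0.0017, 0.07, -0.9975, 0.3995], [-0.0005, -0.9975, -0.07, 0.1996], [-1.0, 0.0004, 0.0017, 0.1893], [0.0, 0.0, 0.0, 1.0]] q [ 0.296 -0.368  2.057  0.     1.454  1.797] F [ 0.19 -0.18 -2.26] [ 0.    -0.048 -0.042] 0.012952151375482127
rim 2120 0.07944436448749592 ((482.2806091308594, 202.3134765625), (49.93587875366211, 50.12191390991211), 4.105087757110596)
plate 11638 ((478.3634338378906, 199.05908203125), (108.90856170654297, 109.64246368408203), 4.133419513702393)
rim tool yz mm ((3.0916500091552734, -83.2425537109375), (48.95444869995117, 49.927024841308594), 89.95928955078125) 2044 x 0.10973354133625268 expected 0.10931564056058792
plate c,r mm [-0.16037921 -0.95625862 30.77588271] [-0.10812017  0.52845184] 0.00047045590974274066 135 x 0.04702151588506427
knob ((0.7262873649597168, -0.1956939697265625), (32.45398712158203, 12.280855178833008), 89.97309112548828) -0.028949423408711872
```

```bash
python3 -m handwheel '[0,0,0.001,-0.015,0,0,0, 0,0,0.0015,-0.035,0,0,0, 0,0,0.002,-0.055,0,0,0, 0,0,0.003,-0.07,0,0,0, 0,0,0.0033,-0.08,0,0,0, 0,0,0.0033,-0.0825,0,0,0, 0,0.004,0.0033,-0.0825,0,0,0, 0,0.008,0.0033,-0.0825,0,0,0, 0,0.01,0.0033,-0.0825,0,0,0, 0,0.01,0.0033,-0.0825,0,0,0, 0,0.01,0.0033,-0.0825,0,0,0]' 60
for i in 1 2 3 4 ; do python3 -m handwheel '[0,0,0,0,0,0,0]' 60; done; python3 rim.py w7; python3 rel.py w7
```

```text
t: 7.0
tool_pos: [0.4818, 0.2022, 0.1799]
tool_rot: [2.185, 0.077, -2.186]
contact_force: [-0.2, 0.4, -2.1]
opening: 0.0129
t: 7.08
tool_pos: [0.4822, 0.2023, 0.1804]
tool_rot: [2.186, 0.077, -2.185]
contact_force: [-0.0, 0.3, -1.7]
opening: 0.0131
t: 7.17
tool_pos: [0.4825, 0.2023, 0.1806]
tool_rot: [2.186, 0.077, -2.185]
contact_force: [-0.3, -0.0, -1.9]
opening: 0.013
t: 7.25
tool_pos: [0.4825, 0.2022, 0.1806]
tool_rot: [2.186, 0.077, -2.185]
contact_force: [-0.2, -0.1, -2.9]
opening: 0.013
t: 7.33
tool_pos: [0.4826, 0.2022, 0.1806]
tool_rot: [2.186, 0.077, -2.185]
contact_force: [-0.9, -0.4, -2.2]
opening: 0.0129
T [[0.0004, 0.07, -0.9975, 0.4826], [0.0001, -0.9975, -0.07, 0.2022], [-1.0, -0.0001, -0.0004, 0.1806], [0.0, 0.0, 0.0, 1.0]] q [ 0.255 -0.157  1.9    0.     1.398  1.755] F [-0.91 -0.36 -2.16] [-0.008  0.008 -0.012] 0.012925464681794733
rim 663 0.07937877705193841 ((501.00946044921875, 203.70213317871094), (13.067566871643066, 49.67586135864258), 3.512880325317383)
plate 5768 ((479.32513427734375, 199.09994506835938), (108.12034606933594, 109.5184326171875), 4.065140724182129)
rim tool yz mm ((0.0029888153076171875, -18.954519271850586), (12.729902267456055, 49.10954666137695), 89.96376037597656) 614 x 0.10121499169809499 expected 0.100570103118977
plate c,r mm [-0.18215815 -1.06811689 30.50365674] [-0.10405217  0.72129467] 0.000575908145726242 132 x 0.04699974685075975
knob ((0.7179131507873535, -0.39740562438964844), (32.864471435546875, 12.255407333374023), 89.98992156982422) -0.028949444231875412
```

View pics/w7.png

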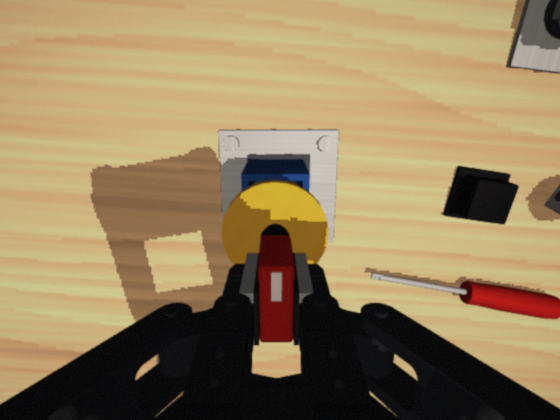

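```bash
python3 -m handwheel '[0,0.002,0,0,0,0,0, 0,0.004,0,0,0,0,0, 0,0.006,0,0,0,0,0, 0,0.007,0,0,0,0,0, 0,0.007,0,0,0,0,0]' 60
for i in 1 2 3 4 5; do python3 -m handwheel '[0,0.0007,0,0,0,0,0, 0,0.001,0,0,0,0,0]' 60 | grep -v open; done
```

```text
t: 7.8
tool_pos: [0.4822, 0.2021, 0.1727]
tool_rot: [2.185, 0.076, -2.187]
contact_force: [-0.3, 0.6, -1.7]
opening: 0.0134
t: 7.97
tool_pos: [0.4825, 0.2022, 0.1722]
tool_rot: [2.186, 0.077, -2.186]
contact_force: [0.4, 0.4, -2.8]
t: 8.13
tool_pos: [0.4825, 0.2022, 0.1713]
tool_rot: [2.186, 0.077, -2.186]
contact_force: [0.0, 0.7, -2.1]
t: 8.3
tool_pos: [0.4825, 0.2022, 0.1702]
tool_rot: [2.186, 0.077, -2.186]
contact_force: [-1.0, 0.2, -2.9]
t: 8.47
tool_pos: [0.4825, 0.2022, 0.1692]
tool_rot: [2.186, 0.077, -2.186]
contact_force: [1.1, -1.1, -3.8]
t: 8.63
tool_pos: [0.4825, 0.2022, 0.1682]
tool_rot: [2.186, 0.077, -2.186]
contact_force: [0.3, -0.7, -2.5]
```

The underside is now about 4 mm below the rim without any contact, so the head has entered the bore.

```bash
for i in 1 2 3 ; do python3 -m handwheel '[0,0.002,0,0,0,0,0, 0,0.004,0,0,0,0,0, 0,0.006,0,0,0,0,0, 0,0.008,0,0,0,0,0]' 60 | grep -v open; done; for i in 1 2 3 4; do python3 -m handwheel '[0,0.001,0,0,0,0,0, 0,0.002,0,0,0,0,0]' 60 | grep -v open; done
```

```text
t: 8.97
tool_pos: [0.4824, 0.2022, 0.16]
tool_rot: [2.185, 0.077, -2.186]
contact_force: [-0.6, -0.5, -3.2]
t: 9.3
tool_pos: [0.4825, 0.2022, 0.1521]
tool_rot: [2.186, 0.077, -2.186]
contact_force: [0.2, 0.5, -2.2]
t: 9.63
tool_pos: [0.4825, 0.2022, 0.1441]
tool_rot: [2.186, 0.077, -2.186]
contact_force: [-0.5, 0.0, -2.6]
t: 9.8
tool_pos: [0.4825, 0.2022, 0.1421]
tool_rot: [2.186, 0.077, -2.186]
contact_force: [0.4, 0.5, -3.2]
t: 9.97
tool_pos: [0.4826, 0.2022, 0.1403]
tool_rot: [2.186, 0.077, -2.186]
contact_force: [0.2, -0.3, -2.7]
t: 10.13
tool_pos: [0.4826, 0.2022, 0.1383]
tool_rot: [2.186, 0.077, -2.186]
contact_force: [0.0, -0.2, -0.9]
t: 10.3
tool_pos: [0.4825, 0.2022, 0.1362]
tool_rot: [2.186, 0.077, -2.186]
contact_force: [0.3, -0.3, -2.7]
```

```bash
for i in 1 2 3 4; do python3 -m handwheel '[0,0.0005,0,0,0,0,0, 0,0.001,0,0,0,0,0]' 60 | grep -v open; done
```

```text
t: 10.47
tool_pos: [0.4825, 0.2022, 0.1352]
tool_rot: [2.186, 0.077, -2.186]
contact_force: [-0.5, 0.0, -2.8]
t: 10.63
tool_pos: [0.4825, 0.2022, 0.1343]
tool_rot: [2.186, 0.077, -2.186]
contact_force: [-0.8, 0.5, -2.8]
t: 10.8
tool_pos: [0.4826, 0.2022, 0.1333]
tool_rot: [2.186, 0.077, -2.186]
contact_force: [0.3, -0.5, -2.7]
t: 10.97
tool_pos: [0.4826, 0.2022, 0.1325]
tool_rot: [2.186, 0.077, -2.185]
contact_force: [0.0, 0.1, -0.6]
```

```bash
for i in 1 2; do python3 -m handwheel '[0,0.0003,0,0,0,0,0, 0,0.0005,0,0,0,0,0]' 60 | grep -v open; done
```

```text
t: 11.13
tool_pos: [0.4828, 0.2022, 0.1324]
tool_rot: [2.186, 0.077, -2.185]
contact_force: [-1.5, 0.7, 1.7]
t: 11.3
tool_pos: [0.483, 0.2023, 0.1323]
tool_rot: [2.187, 0.077, -2.185]
contact_force: [-2.0, -0.6, 4.2]
```

```bash
python3 -m handwheel '[0,0,0,0,0,0,0, 0,0,0,0,0,0,0, 0,0,0,0,-3,0,0, 0,0,0,0,-7,0,0, 0,0,0,0,-11,0,0, 0,0,0,0,-15,0,0]' 60
python3 -m handwheel '[0,0,0,0,-5,0,0, 0,0,0,0,-10,0,0, 0,0,0,0,-15,0,0, 0,0,0,0,-20,0,0, 0,0,0,0,-25,0,0]' 60
python3 -m handwheel '[0,0,0,0,-5,0,0, 0,0,0,0,-10,0,0, 0,0,0,0,-15,0,0, 0,0,0,0,-20,0,0, 0,0,0,0,-22,0,0, 0,0,0,0,-22,0,0]' 60
python3 - <<'E'
from h import *
o=ctrl.get_obs(); print(o['wrist_torque'],o['q'])
im,d=ctrl.get_image('wrist');cv2.imwrite('pics/w8.png',im)
im,d=ctrl.get_image('side');cv2.imwrite('pics/sd8.png',cv2.resize(im[200:360,180:360],None,fx=3.5,fy=3.5,interpolation=2))
E
```

```text
t: 11.8
tool_pos: [0.4831, 0.2023, 0.1323]
tool_rot: [2.041, 0.345, -2.038]
contact_force: [-1.8, -0.5, 4.9]
opening: 0.0132
t: 12.22
tool_pos: [0.4833, 0.2024, 0.1323]
tool_rot: [1.771, 0.719, -1.766]
contact_force: [0.2, -0.0, 4.6]
opening: 0.0132
t: 12.72
tool_pos: [0.4836, 0.2026, 0.1323]
tool_rot: [1.513, 0.981, -1.507]
contact_force: [-0.0, 0.0, 4.5]
opening: 0.013
[ 0.10937207 -0.19940962  0.03409112] [ 2.54508609e-01 -1.08786578e-01  1.94103687e+00  3.85011292e-04
  1.30600131e+00  6.72630854e-01]
```

View pics/w8.png

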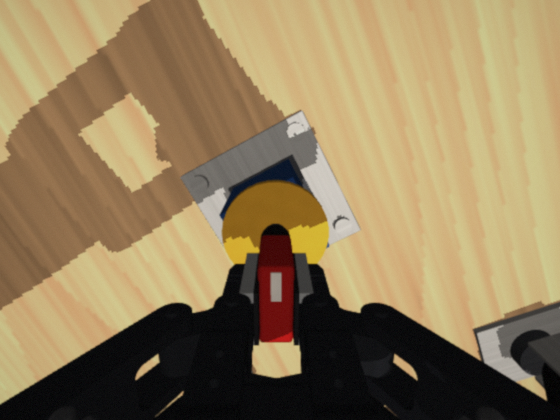

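View pics/sd8.png

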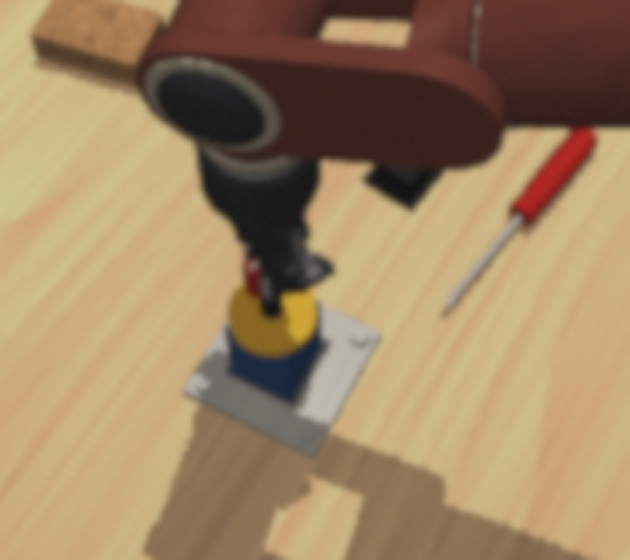

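```bash
for i in 1 2 3 4; do python3 -m handwheel '[0,0,0,0,0,0,0, 0,0,0,0,0,0,0]' 60 | grep -v open; done
```

```text
t: 12.98
tool_pos: [0.4835, 0.2025, 0.1322]
tool_rot: [1.513, 0.98, -1.508]
contact_force: [1.4, 1.0, 5.6]
t: 13.15
tool_pos: [0.4835, 0.2025, 0.1322]
tool_rot: [1.513, 0.98, -1.508]
contact_force: [1.1, 1.6, 4.9]
t: 13.32
tool_pos: [0.4835, 0.2025, 0.1322]
tool_rot: [1.513, 0.98, -1.508]
contact_force: [1.6, 0.7, 4.7]
t: 13.48
tool_pos: [0.4835, 0.2025, 0.1322]
tool_rot: [1.513, 0.98, -1.508]
contact_force: [1.3, 0.9, 4.9]
```

```bash
for i in 1 2 3; do python3 -m handwheel '[0,-0.0004,0,0,0,0,0, 0,-0.0004,0,0,0,0,0]' 60 | grep -v open; done;  for i in 1 2; do python3 -m handwheel '[0,0,0,0,0,0,0, 0,0,0,0,0,0,0]' 60 | grep -v open; done
```

```text
t: 13.65
tool_pos: [0.4833, 0.2024, 0.1322]
tool_rot: [1.513, 0.98, -1.509]
contact_force: [1.3, 1.2, 4.6]
t: 13.82
tool_pos: [0.4831, 0.2024, 0.1323]
tool_rot: [1.512, 0.981, -1.509]
contact_force: [3.4, 0.8, 3.1]
t: 13.98
tool_pos: [0.4829, 0.2023, 0.1323]
tool_rot: [1.512, 0.981, -1.51]
contact_force: [3.6, 1.7, 0.4]
t: 14.15
tool_pos: [0.4828, 0.2022, 0.1324]
tool_rot: [1.511, 0.981, -1.51]
contact_force: [4.6, 2.4, 0.4]
t: 14.32
tool_pos: [0.4828, 0.2022, 0.1323]
tool_rot: [1.511, 0.981, -1.51]
contact_force: [4.6, 2.0, 0.7]
```

```bash
for i in 1 2 3 4; do python3 -m handwheel '[0,0,0.0002,-0.0001,0,0,0, 0,0,0.00035,-0.0002,0,0,0, 0,0,0.00035,-0.0002,0,0,0]' 60 | grep -v open; done
```

```text
t: 14.57
tool_pos: [0.483, 0.2022, 0.1324]
tool_rot: [1.511, 0.981, -1.511]
contact_force: [4.2, 2.2, 0.6]
t: 14.82
tool_pos: [0.4831, 0.2023, 0.1323]
tool_rot: [1.51, 0.982, -1.511]
contact_force: [3.6, 2.8, 0.3]
t: 15.07
tool_pos: [0.4834, 0.2023, 0.1323]
tool_rot: [1.51, 0.982, -1.511]
contact_force: [2.3, 2.3, 0.5]
t: 15.32
tool_pos: [0.4837, 0.2023, 0.1323]
tool_rot: [1.51, 0.982, -1.512]
contact_force: [0.8, 1.2, 0.6]
```

```bash
for i in 1 2 3; do python3 -m handwheel '[0,0,0.0002,-0.0001,0,0,0, 0,0,0.00035,-0.0002,0,0,0, 0,0,0.00035,-0.0002,0,0,0]' 60 | grep -v open; done
```

```text
t: 15.57
tool_pos: [0.484, 0.2024, 0.1323]
tool_rot: [1.509, 0.982, -1.512]
contact_force: [1.0, 0.8, 1.9]
t: 15.82
tool_pos: [0.4844, 0.2024, 0.1323]
tool_rot: [1.509, 0.982, -1.512]
contact_force: [-1.8, 2.3, 2.2]
t: 16.07
tool_pos: [0.4848, 0.2024, 0.1323]
tool_rot: [1.509, 0.982, -1.512]
contact_force: [-3.2, 2.0, 3.2]
```

```bash
python3 rim.py w9 | head -1; python3 rel.py w9;  python3 - <<'E'
from h import *
for n in('w3','w5','w6','w7','w9'):
    z=np.load(f'pics/{n}.npz');r=plate(cv2.imread(f'pics/{n}.png'),z['d']);P=r[5];A=np.c_[P[:,1:],np.ones(len(P))]; print(n,r[0]*1000,np.linalg.lstsq(A,P[:,0],rcond=None)[0])
E
```

```text
T [[-0.0015, 0.9136, -0.4065, 0.4848], [-0.0002, -0.4065, -0.9136, 0.2024], [-1.0, -0.0013, 0.0008, 0.1323], [0.0, 0.0, 0.0, 1.0]] q [ 0.254 -0.103  1.936  0.     1.31   0.672] F [-3.2   2.    3.24] [ 0.309  0.506 -0.011] 0.013087475055475188
rim tool yz mm ((-12.91759204864502, -19.811681747436523), (4.605327606201172, 49.73150634765625), 62.03898239135742) 74 x 0.05328722867939277 expected 0.05233100868230149
plate c,r mm [-1.27289635 -0.08690489 30.95962626] [-1.18897897  1.1567557 ] 0.00044083992945662283 128 x 0.0469392944595573
knob ((0.03426027297973633, 0.12540435791015625), (32.44005584716797, 13.040450096130371), 89.95191192626953) -0.028990718882049946
w3 [-1.24964051  0.7010988 ] [ 0.01566702 -0.01247747  0.04688782]
w5 [-0.95642026  0.53732972] [ 0.01116309 -0.0097231   0.04698269]
w6 [-0.95125898  0.62779031] [ 0.01111111 -0.00967949  0.04698089]
w7 [-0.91345482  0.71729388] [ 0.01127456 -0.00661357  0.04699103]
w9 [-0.70512329  1.03471132] [ 0.01111097 -0.00085909  0.04695081]
```

```bash
for i in 1 2; do python3 -m handwheel '[0,0,-0.0002,0.0001,0,0,0, 0,0,-0.00035,0.0002,0,0,0, 0,0,-0.00035,0.0002,0,0,0]' 60 | grep -v open; done;  for i in 1 2; do python3 -m handwheel '[0,0,0,0,0,0,0, 0,0,0,0,0,0,0]' 60 | grep -v open; done
```

```text
t: 16.37
tool_pos: [0.4847, 0.2024, 0.1323]
tool_rot: [1.51, 0.981, -1.511]
contact_force: [-2.8, 1.3, 2.3]
t: 16.62
tool_pos: [0.4845, 0.2024, 0.1323]
tool_rot: [1.511, 0.981, -1.51]
contact_force: [-1.9, 1.9, 1.1]
t: 16.78
tool_pos: [0.4845, 0.2024, 0.1324]
tool_rot: [1.51, 0.981, -1.511]
contact_force: [-1.3, 1.9, 1.4]
t: 16.95
tool_pos: [0.4845, 0.2024, 0.1324]
tool_rot: [1.51, 0.981, -1.511]
contact_force: [-1.6, 1.9, 0.6]
```

```bash
for i in 1 2; do python3 -m handwheel '[0,0,-0.0002,0.0001,0,0,0, 0,0,-0.00035,0.0002,0,0,0, 0,0,-0.00035,0.0002,0,0,0]' 60 | grep -v open; done;  python3 rim.py w10 | head -1; python3 rel.py w10
```

```text
t: 17.2
tool_pos: [0.4842, 0.2023, 0.1324]
tool_rot: [1.511, 0.981, -1.51]
contact_force: [-1.1, 1.8, 0.6]
t: 17.45
tool_pos: [0.484, 0.2023, 0.1324]
tool_rot: [1.511, 0.981, -1.51]
contact_force: [0.2, 1.9, -1.5]
T [[0.0008, 0.9136, -0.4065, 0.484], [0.0001, -0.4065, -0.9136, 0.2023], [-1.0, 0.0007, -0.0004, 0.1324], [0.0, 0.0, 0.0, 1.0]] q [ 0.254 -0.107  1.939 -0.     1.309  0.673] F [ 0.16  1.93 -1.47] [ 0.392 -0.141 -0.021] 0.013124459495614927
rim tool yz mm ((-1.9137763977050781, -0.00075531005859375), (50.31003952026367, 49.662132263183594), 62.80308532714844) 71 x 0.053655850195958726 expected 0.05243381380944638
plate c,r mm [-1.09774096 -0.24749384 30.94175539] [-1.03316182  1.03014217] 0.00045337740537136937 132 x 0.04695125883565156
knob ((-0.16750240325927734, 0.1618194580078125), (32.455665588378906, 12.645136833190918), 89.95189666748047) -0.02893760169189944
```

```bash
python3 -m handwheel '[0,0,0,0,4,0,0, 0,0,0,0,9,0,0, 0,0,0,0,14,0,0, 0,0,0,0,19,0,0, 0,0,0,0,24,0,0, 0,0,0,0,29,0,0, 0,0,0,0,34,0,0, 0,0,0,0,39,0,0, 0,0,0,0,44,0,0, 0,0,0,0,48,0,0, 0,0,0,0,50,0,0, 0,0,0,0,50,0,0]' 60
python3 - <<'E'
from station import ctrl
o=ctrl.get_obs();print(o['q'][5],o['wrist_torque'],o['effort'][5])
E
for i in 1 2 3 ; do python3 -m handwheel '[0,0,0,0,2,0,0, 0,0,0,0,4,0,0, 0,0,0,0,4,0,0]' 60 | grep -v open
python3 - <<'E'
from station import ctrl
o=ctrl.get_obs();print(o['q'][5],o['wrist_torque'],o['effort'][5])
E
done
```

```text
t: 18.5
tool_pos: [0.4837, 0.2021, 0.1325]
tool_rot: [2.071, 0.291, -2.072]
contact_force: [-0.7, 0.2, 0.4]
opening: 0.013
1.545754618947024 [0.13121244 0.02130533 0.04727053] 0.3189428988844156
t: 18.75
tool_pos: [0.4837, 0.2021, 0.1326]
tool_rot: [2.11, 0.222, -2.11]
contact_force: [-0.0, 1.1, -0.6]
1.6147077046876552 [0.18443021 0.07274304 0.07352974] 0.3056580852717161
t: 19.0
tool_pos: [0.4837, 0.2022, 0.1326]
tool_rot: [2.148, 0.151, -2.148]
contact_force: [-0.4, 0.8, -0.4]
1.6840865584379638 [0.22259679 0.11880699 0.04405046] 0.31084852293133736
t: 19.25
tool_pos: [0.4837, 0.2023, 0.1326]
tool_rot: [2.185, 0.078, -2.185]
contact_force: [-0.4, 2.2, 0.3]
1.7535634499730106 [0.25030619 0.14053757 0.01056397] 0.31849569641053677
```

```bash
for i in 1 2 3 ; do python3 -m handwheel '[0,0,0,0,1,0,0, 0,0,0,0,2,0,0, 0,0,0,0,2,0,0]' 60 | grep -v open
python3 - <<'E'
from station import ctrl
o=ctrl.get_obs();print(o['q'][5],o['wrist_torque'],o['effort'][5])
E
done
```

```text
t: 19.5
tool_pos: [0.4837, 0.2022, 0.1325]
tool_rot: [2.203, 0.038, -2.204]
contact_force: [-0.7, 1.3, 1.0]
1.7898094854502444 [0.18692528 0.13558322 0.10771249] 0.19976756069809198
t: 19.75
tool_pos: [0.4837, 0.2021, 0.1325]
tool_rot: [2.221, -0.001, -2.222]
contact_force: [-0.7, 0.0, 1.0]
1.825495884078063 [-0.04753117  0.19317163  0.01652861] 0.19298369530588388
t: 20.0
tool_pos: [0.4837, 0.2021, 0.1325]
tool_rot: [-2.204, 0.039, 2.204]
contact_force: [-0.5, -0.6, 0.9]
1.860005657057438 [-0.20305203  0.25917622  0.34857178] 0.5032280646264553
```

```bash
python3 -m handwheel '[0,0,0,0,-1,0,0, 0,0,0,0,-2,0,0, 0,0,0,0,-2,0,0, 0,0,0,0,-2,0,0, 0,0,0,0,-2,0,0]' 60
python3 - <<'E'
from station import ctrl
o=ctrl.get_obs();print(o['q'][5],o['wrist_torque'],o['effort'][5])
E
for i in 1 2 3 4; do python3 -m handwheel '[0,-0.001,0,0,0,0,0, 0,-0.002,0,0,0,0,0]' 60 | grep -v open; done
```

```text
t: 20.42
tool_pos: [0.4837, 0.2022, 0.1324]
tool_rot: [2.221, -0.0, -2.222]
contact_force: [-0.8, -1.2, 0.9]
opening: 0.0129
1.8248457787037315 [-0.30504145  0.27863735 -0.00809114] 0.027199071482755244
t: 20.58
tool_pos: [0.483, 0.202, 0.1328]
tool_rot: [2.219, -0.0, -2.223]
contact_force: [2.0, -0.5, -9.7]
t: 20.75
tool_pos: [0.483, 0.202, 0.1348]
tool_rot: [2.219, -0.0, -2.223]
contact_force: [1.8, -0.6, -10.6]
t: 20.92
tool_pos: [0.4832, 0.2021, 0.1378]
tool_rot: [2.219, -0.0, -2.223]
contact_force: [0.7, -0.9, -10.3]
t: 21.08
tool_pos: [0.4833, 0.2021, 0.1403]
tool_rot: [2.22, -0.0, -2.222]
contact_force: [0.0, -0.9, -8.6]
```

```bash
python3 -m handwheel '[0,-0.003,0,0,0,0,0, 0,-0.006,0,0,0,0,0, 0,-0.01,0,0,0,0,0, 0,-0.014,0,0,0,0,0, 0,-0.018,0,0,0,0,0, 0,-0.022,0,0,0,0,0, 0,-0.026,0,0,0,0,0, 0,-0.03,0,0,0,0,0]' 60
python3 -m handwheel '[0,-0.004,0,0,0,0,0, 0,-0.008,0,0,0,0,0, 0,-0.014,0,0,0,0,0, 0,-0.025,0,0,0,0,0, 0,-0.04,0,0,0,0,0, 0,-0.055,0,0,0,0,0, 0,-0.065,0,0,0,0,0, 0,-0.065,0,0,0,0,0, 0,-0.065,0,0,0,0,0, 0,-0.065,0,0,0,0,0, 0,-0.065,0,0,0,0,0]' 60
python3 rim.py w11 |head -1; python3 rel.py w11
python3 - <<'E'
from h import *
for n in('scene','side'):
    im,d=ctrl.get_image(n);cv2.imwrite(f'pics/{n}11.png',im)
    P=ctrl.get_obs()['tool_pos']+np.array([0,0,-.05]); u,v=proj(n,P)[0].astype(int); print(n,u,v)
    c=im[max(0,v-50):v+50,u-50:u+50]; cv2.imwrite(f'pics/{n}11c.png',cv2.resize(c,None,fx=5,fy=5,interpolation=2))
E
```

```text
t: 21.75
tool_pos: [0.4846, 0.2025, 0.1723]
tool_rot: [-2.224, -0.001, 2.218]
contact_force: [-0.2, -0.7, -2.3]
opening: 0.0128
t: 22.67
tool_pos: [0.4831, 0.2021, 0.2342]
tool_rot: [2.219, -0.0, -2.223]
contact_force: [-0.2, 0.2, -2.9]
opening: 0.0131
T [[-0.0022, 0.0002, -1.0, 0.4831], [-0.0005, -1.0, -0.0002, 0.2021], [-1.0, 0.0005, 0.0022, 0.2342], [0.0, 0.0, 0.0, 1.0]] q [ 0.254 -0.193  1.841  0.     1.495  1.825] F [-0.24  0.16 -2.92] [ 0.023 -0.041  0.018] 0.013075849215430745
rim tool yz mm ((-0.6188945770263672, -14.474628448486328), (23.396270751953125, 49.929874420166016), 89.96357727050781) 577 x 0.15467609049655395 expected 0.1541651660139391
plate c,r mm [-0.20894422 -0.8025118  30.81687524] [-0.15052956  0.62338742] 0.002113870029264554 129 x 0.047025597016657025
knob ((0.9229221343994141, -0.24406814575195312), (32.45845413208008, 12.581314086914062), 89.97335052490234) -0.028929940290860726
scene 275 115
side 255 268
```

View pics/scene11c.png

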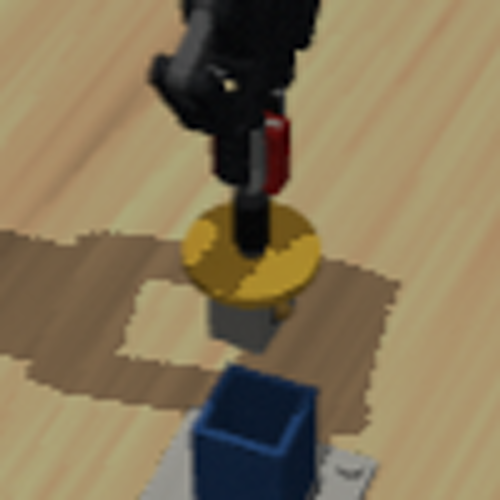

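View pics/side11c.png

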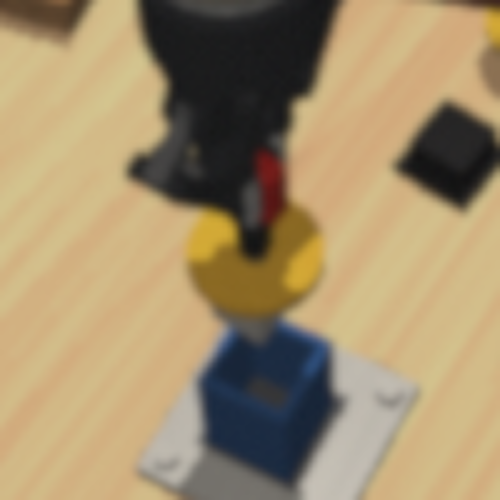

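The scene crop shows a brass plunger tip out at (285,308) and the gauge upright. Next I'll go to the block and re-measure it from beside.

```bash
python3 -m handwheel '[0,-0.01,0.015,0.003,0,0,0, 0,-0.01,0.05,0.01,0,0,0, 0,-0.01,0.085,0.018,1,0,0, 0,-0.01,0.12,0.026,2,0,0, 0,-0.01,0.155,0.034,3,0,0, 0,-0.01,0.19,0.042,4,0,0, 0,-0.01,0.225,0.05,4,0,0, 0,-0.01,0.26,0.058,4,0,0, 0,-0.01,0.295,0.066,4,0,0, 0,-0.01,0.33,0.074,4,0,0, 0,-0.01,0.365,0.08,4,0,0, 0,-0.01,0.384,0.083,4,0,0]' 60
python3 -m handwheel '[0,0,0,0,0,0,0, 0,0,0,0,0,0,0, 0,0,0,0,0,0,0, 0,0,0,0,0,0,0, 0,0,0,0,0,0,0, 0,0,0,0,0,0,0]' 60
cat > blk.py <<'E'
from h import *
import sys
n=sys.argv[1]
o=ctrl.get_obs();T=pose(o); im,d=ctrl.get_image('wrist'); cv2.imwrite(f'pics/{n}.png',im); np.savez(f'pics/{n}.npz',d=d,T=T)
print(np.round(T,4).tolist(),np.round(o['contact_force'],2))
W=cloud('wrist',d,T); V=cloud('wrist',d,np.eye(4))
m=(abs(W[...,2]-.062)<.005)&(abs(W[...,0]-.476)<.07)&(abs(W[...,1]+.183)<.07)
m=cv2.morphologyEx(m.astype(np.uint8),cv2.MORPH_OPEN,np.ones((3,3)))>0
print('block world',cv2.minAreaRect(W[m][:,:2].astype(np.float32)*1000),np.median(W[m][:,2]))
print('block tool',cv2.minAreaRect(V[m][:,1:].astype(np.float32)*1000))
E
python3 blk.py w12; python3 rel.py w12 | tail -2
```

```text
t: 23.82
tool_pos: [0.3997, -0.1847, 0.2453]
tool_rot: [-2.185, 0.081, 2.185]
contact_force: [0.6, 1.5, -2.3]
opening: 0.0127
t: 24.32
tool_pos: [0.4011, -0.1808, 0.2455]
tool_rot: [-2.187, 0.074, 2.187]
contact_force: [0.2, -0.6, -2.7]
opening: 0.013
[[0.0001, -0.0678, -0.9977, 0.4011], [0.0001, -0.9977, 0.0678, -0.1808], [-1.0, -0.0001, -0.0001, 0.2455], [0.0, 0.0, 0.0, 1.0]] [ 0.16 -0.58 -2.71]
block world ((475.8642883300781, -182.91868591308594), (90.3193130493164, 89.6593017578125), 86.11239624023438) 0.061533739576983326
block tool ((-2.981494903564453, -74.75399780273438), (90.31926727294922, 89.65921783447266), 0.0008551547070965171)
plate c,r mm [-0.14221787 -1.23993442 30.71118077] [-0.11378079  0.29824862] 0.00041647994444167274 127 x 0.04701233031083102
knob ((1.146772861480713, -0.7111320495605469), (33.271209716796875, 12.980788230895996), 89.97465515136719) -0.028931553379996963
  return _methods._mean(a, axis=axis, dtype=dtype,
  ret = ret.dtype.type(ret / rcount)
```

View pics/w12.png

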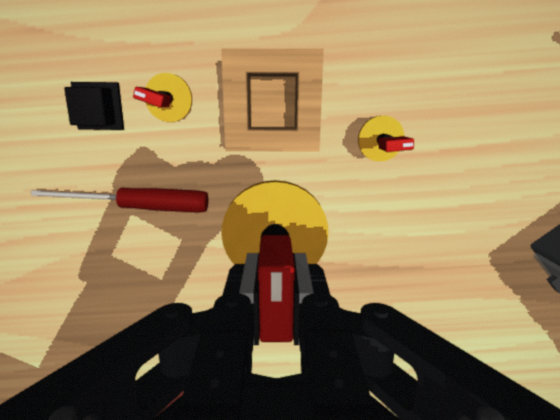

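```bash
python3 -m handwheel '[0,0,-0.001,-0.015,0,0,0, 0,0,-0.002,-0.035,0,0,0, 0,0,-0.003,-0.055,0,0,0, 0,0.02,-0.003,-0.07,0,0,0, 0,0.045,-0.003,-0.0755,0,0,0, 0,0.065,-0.003,-0.0755,0,0,0, 0,0.075,-0.003,-0.0755,0,0,0, 0,0.077,-0.003,-0.0755,0,0,0, 0,0.077,-0.003,-0.0755,0,0,0, 0,0.077,-0.003,-0.0755,0,0,0, 0,0.077,-0.003,-0.0755,0,0,0, 0,0.077,-0.003,-0.0755,0,0,0]' 60
python3 blk.py w13
for i in 1 2 3; do python3 -m handwheel '[0,0.003,0,0,0,0,0, 0,0.006,0,0,0,0,0, 0,0.009,0,0,0,0,0, 0,0.012,0,0,0,0,0]' 60 | grep -v open; done; for i in 1 2 3 4; do python3 -m handwheel '[0,0.002,0,0,0,0,0, 0,0.003,0,0,0,0,0]' 60 | grep -v open; done
```

```text
t: 25.37
tool_pos: [0.4771, -0.1845, 0.1703]
tool_rot: [-2.19, 0.078, 2.184]
contact_force: [0.2, 0.8, -3.2]
opening: 0.0131
[[0.0027, -0.0697, -0.9976, 0.4771], [-0.0015, -0.9976, 0.0697, -0.1845], [-1.0, 0.0013, -0.0028, 0.1703], [0.0, 0.0, 0.0, 1.0]] [ 0.18  0.76 -3.16]
block world ((476.15557861328125, -182.9956512451172), (90.38934326171875, 89.89468383789062), 85.99590301513672) 0.06150868468798748
block tool ((-1.5260429382324219, 1.3442802429199219), (90.38785552978516, 89.88902282714844), 0.010137295350432396)
t: 25.75
tool_pos: [0.4762, -0.1839, 0.156]
tool_rot: [-2.186, 0.076, 2.186]
contact_force: [-0.4, 0.1, -2.1]
t: 26.08
tool_pos: [0.4763, -0.1839, 0.1441]
tool_rot: [-2.186, 0.076, 2.186]
contact_force: [-1.0, -0.5, -2.9]
t: 26.42
tool_pos: [0.4763, -0.184, 0.1322]
tool_rot: [-2.186, 0.076, 2.186]
contact_force: [1.0, -0.3, -1.9]
t: 26.58
tool_pos: [0.4762, -0.1839, 0.129]
tool_rot: [-2.185, 0.076, 2.187]
contact_force: [0.3, 0.6, -2.4]
t: 26.75
tool_pos: [0.4763, -0.184, 0.1263]
tool_rot: [-2.186, 0.076, 2.186]
contact_force: [0.6, -0.1, -3.1]
t: 26.92
tool_pos: [0.4763, -0.184, 0.1233]
tool_rot: [-2.186, 0.076, 2.186]
contact_force: [-0.5, 0.6, -2.5]
t: 27.08
tool_pos: [0.4763, -0.1839, 0.1203]
tool_rot: [-2.186, 0.076, 2.186]
contact_force: [-0.0, 0.2, -4.0]
```

```bash
for i in 1 2 3; do python3 -m handwheel '[0,0.001,0,0,0,0,0, 0,0.0015,0,0,0,0,0]' 60 | grep -v open; done; for i in 1 2 3; do python3 -m handwheel '[0,0.0003,0,0,0,0,0, 0,0.0006,0,0,0,0,0]' 60 | grep -v open; done
```

```text
t: 27.25
tool_pos: [0.4763, -0.1839, 0.1188]
tool_rot: [-2.186, 0.076, 2.186]
contact_force: [0.3, 0.2, -3.2]
t: 27.42
tool_pos: [0.4763, -0.184, 0.1174]
tool_rot: [-2.186, 0.076, 2.186]
contact_force: [0.1, -0.9, -2.7]
t: 27.58
tool_pos: [0.4763, -0.184, 0.1159]
tool_rot: [-2.186, 0.076, 2.186]
contact_force: [-0.5, -1.0, -2.6]
t: 27.75
tool_pos: [0.4763, -0.184, 0.1154]
tool_rot: [-2.186, 0.076, 2.186]
contact_force: [0.3, -0.7, -2.6]
t: 27.92
tool_pos: [0.4764, -0.184, 0.1148]
tool_rot: [-2.186, 0.076, 2.186]
contact_force: [0.1, 0.4, -2.8]
t: 28.08
tool_pos: [0.4765, -0.184, 0.1147]
tool_rot: [-2.186, 0.076, 2.186]
contact_force: [-1.3, 1.4, 2.4]
```

```bash
python3 -m handwheel '[0.1,0,0,0,0,0,0, 0.25,0,0,0,0,0,0, 0.4,0,0,0,0,0,0, 0.5,0,0,0,0,0,0, 0.5,0,0,0,0,0,0]' 60
python3 -m handwheel '[0.5,-0.01,0,0,0,0,0, 0.5,-0.025,0,0,0,0,0, 0.5,-0.045,0,0,0,0,0, 0.5,-0.07,0,0,0,0,0, 0.5,-0.1,0,0,0,0,0, 0.5,-0.12,0,0,0,0,0, 0.5,-0.12,0.0,0.03,0,0,0, 0.5,-0.12,0,0.06,0,0,0, 0.5,-0.12,0,0.06,0,0,0, 0.5,-0.12,0,0.06,0,0,0, 0.5,-0.12,0,0.06,0,0,0]'
python3 - <<'E'
from h import *
T=pose(); im,d=ctrl.get_image('wrist'); cv2.imwrite('pics/w14.png',im); W=cloud('wrist',d,T); print(np.round(T[:3,3],4),ctrl.get_obs()['contact_force'])
m=(abs(W[...,2]-.143)<.008)&(abs(W[...,0]-.476)<.04)&(abs(W[...,1]+.183)<.04);print('knob',cv2.minAreaRect(W[m][:,:2].astype(np.float32)*1000),np.median(W[m][:,2]))
y=(abs(W[...,2]-.068)<.003)&(im[...,0]<60)&(abs(W[...,0]-.476)<.05)&(abs(W[...,1]+.183)<.05); P=W[y]; print('plate',np.median(P[:,2]),cv2.minEnclosingCircle(P[:,:2].astype(np.float32)*1000)); print(np.linalg.lstsq(np.c_[P[:,:2],np.ones(len(P))],P[:,2],rcond=None)[0])
m=(abs(W[...,2]-.062)<.003)&(abs(W[...,0]-.476)<.07)&(abs(W[...,1]+.183)<.07);print('blk',cv2.minAreaRect(W[m][:,:2].astype(np.float32)*1000))
im,d=ctrl.get_image('scene'); cv2.imwrite('pics/s14.png',im)
E
```

```text
t: 28.5
tool_pos: [0.4766, -0.1841, 0.1144]
tool_rot: [-2.187, 0.076, 2.186]
contact_force: [0.7, 0.6, -0.7]
opening: 0.0428
t: 29.42
tool_pos: [0.4169, -0.18, 0.235]
tool_rot: [-2.188, 0.077, 2.184]
contact_force: [0.6, 0.5, -0.1]
opening: 0.0431
[ 0.4169 -0.18    0.235 ] [0.5519162  0.16903458 0.05737746]
knob ((475.48919677734375, -183.79132080078125), (13.676299095153809, 33.66543960571289), 86.24185943603516) 0.1433896534896099
plate 0.06753036851410388 ((475.6919250488281, -183.87879943847656), 31.90224838256836)
[ 0.00013863 -0.0007047   0.06733981]
blk ((475.7944030761719, -182.88587951660156), (90.3151626586914, 90.36422729492188), 85.9703369140625)
```

View pics/w14.png

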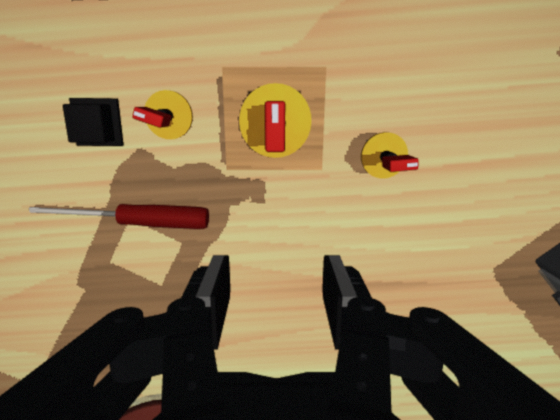

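View pics/s14.png

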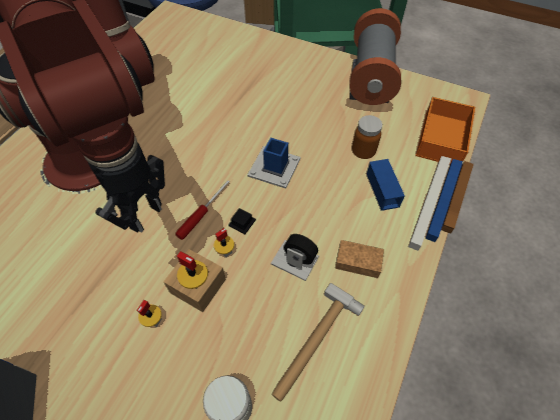

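The gauge stands upright in the block at (275,120). Its plate is level and about 1 mm off the pocket's centre, and nothing else has moved. I'm handing in.

```bash
python3 -c "
from station import ctrl
print(ctrl.finish_job())"
```

```text
the job is handed in; nothing more can be done
None
```

I measured the socket with the large gauge and put the gauge back upright in its wooden block. I handed the job in at about 29.5 s of the 72 s allowed; no verdict is reported.

- **Seating:** The gauge went into the socket still locked, with no side contact, and sat on the rim. The wrist force sensor read about 4–5 N upward with the plate on the rim.
- **Loosening:** I turned the knob about 62° counter-clockwise. The sideways push from the plungers then faded and changed sign as I shifted the gauge along x, so I stopped where it was near zero.
- **Tightening:** I turned the knob back until the torque rose to about 0.35 N m, which I took as the tight stop. I then eased off 2° and drew the gauge straight out, with about 7 N of drag from the plungers on the walls.
- **Last checks:** The plate is level, 0.0675 m above the bench and about 1 mm from the pocket's centre. The knob is in line with the block, the gripper is clear, and the other things look unmoved in the scene picture.

**Not confirmed:**
- I could not read the plunger extension or the lock angle directly. I inferred them from the forces, the drag, and one brass tip seen standing out of the head after I drew the gauge out.
- The force-balanced centre of the bore was about 1 mm along x from where the camera put it.

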